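Clear the bench centres and mount the long tube

TASK

Somebody has parked the glue bottle on the bed of the bench centres: take it off and stand it upright on the bench, clear of the fixture. Then lay the longer of the two steel tubes from the wooden rack in the two V rests, let go of it, and slide the tailstock up until both pointed centres sit snugly in the ends of the bore with no end play. Do not tip the bottle over on the way, and leave the shorter tube and the other things on the bench where they are.

Things in the scene. Friction and masses are not known exactly. Their poses are not given: they have to be found in the camera images.
- fixture: Bench centres, fixed to the bench: dark steel bed 70 (x) x 320 (y) x 16 mm, level, origin in the centre of its underside, y along the bed. Fixed grey headstock at the -y end (50 x 35 mm, y -155 to -120 mm, top 86 mm), sliding tailstock at the +y end; their pointed centres face each other along y at x 0, z 66 mm. A seated 140 mm tube has its middle at y = -33 mm here.
- head_tip (a point): Tip of the headstock's centre, at (0, -92, 66) mm in the fixture's frame; points to +y. Each centre is a 60 degree steel cone 22 mm wide at its base, its tip 4 mm wide; it enters the 16 mm bore by 10 to 11 mm when seated.
- rest_head (a point): V rest near the headstock: middle of its thickness, on the axis of a 22 mm tube lying in it: (0, -58, 65.6) mm in the fixture's frame, 0.4 mm under the centre line. 90 degree V open upwards, 8 mm thick in y, about 32 mm wide in x, its horns reach 65 mm over the bench.
- rest_tail (a point): The like V rest nearer the tailstock, same point: (0, 18, 65.6) mm in the fixture's frame. A tube slides along the rests when pushed.
- tailstock (a joint): Slide of the tailstock along the bed, in m: 0 = drawn back to the bed's +y end, growing as it moves to -y (fixture frame) towards the headstock, stop at 0.075. Stays where left; about 3 N of friction. Reads 0.055 to 0.057 when both centres are seated in the 140 mm tube; then it goes no farther.
- tail_post (a point): The grip of the tailstock: an upright black round post 16 mm in diameter, on top of the tailstock's block (50 mm in x, 40 mm in y, top 86 mm over the bench); the post's top is at 118 mm. This point is on the post's axis 104 mm over the bench, at x = 0 in the fixture's frame.
- tail_tip (a point): Tip of the tailstock's centre, at x = 0, z = 66 mm in the fixture's frame; 10 to 11 mm inside the tube's end when seated. Its y in the fixture's frame is 82 mm minus the slide.
- bottle: Small white glue bottle with a blue label and a tapering red cap, 96 mm tall in all, 60 g or so; its round body is 35 mm in diameter and 62 mm high. Origin in the centre of its underside, z axis up. It starts upright on the bed (16 mm over the bench) between the two V rests.
- rack: Flat wooden tube rack fixed to the bench, 130 mm (x) by 160 mm (y), 8 mm thick, origin in the centre of its underside. Two places at x = -37.5 mm and x = +37.5 mm, each a pair of 4 mm wide, 66 mm long strips along y, 20 mm over the bench at the top and 20 mm wide overall, narrower than the tube that lies on them.
- long_tube: The tube to be mounted: plain steel tube 140 mm long, 22 mm outside, 16 mm bore open at both ends, about 190 g. Origin in its middle on the axis, y axis along the tube. Lies on the rack along the rack's y, axis 29 mm over the bench. Both ends are alike.
- short_tube: The other tube on the rack: same diameters, but 100 mm long, about 140 g; origin in its middle on the axis, y along it. To be left where it lies.
- tape_roll: Bystander: roll of red tape lying flat, 68 mm across, 24 mm high, origin in the centre of its underside.
- cup: Bystander: small open blue cup, 65 mm across, 31 mm high, origin in the centre of its underside.
- cutter: Bystander: yellow snap-off cutter lying flat, 19 x 157 x 15 mm, origin in the centre of its underside, y along it.

How it is judged:
By the outcome, as a careful person would: the job done as asked, in the order asked, and still so for the second after the job is handed in, with the robot touching nothing.
It also fails if it takes over 69 s, if anything falls off the work surface, if the arm or the gripper's body presses on something with over 40 N, if the wrist force passes 120 N, or if a joint passes its speed limit or range.

ROBOT

A 6-joint arm with a two-finger parallel gripper is mounted at the origin on a cart in front of the work surface, level with it; the furniture and walls round the work are solid. World frame = base frame: x ahead of the robot, y to its left, z up, the work surface at z = 0. Lengths are in mm, angles in rad, forces in N, time in s.
With the tool pointing down it reaches from about 325 to 850 mm from the base axis. Payload 15.5 kg.
Tool frame: the origin (TCP) lies midway between the tips of the shut fingers; the grasp point (between the pads) lies 19 mm behind it; z points along the fingers, y is the line along which they close (so a half turn about z gives the same grasp; the last joint's range is limited). The gripper opens to 91 mm and grips with 3 to 60 N. Pads are 32 mm wide; open, the fingers measure 118 mm over their backs; the gripper's body (76 mm by 178 mm) begins 60 mm behind the grasp point.
Start: joints at [1.21, 0.494, 1.345, -0, 1.302, -0.096], TCP at [164.171, 603.054, 213.915] pointing down, gripper open.
Joint ranges: [-2.91, 2.91], [-0.82, 2.16], [0.22, 2.67], [-1.22, 4.37], [0.12, 2.79], [-3.08, 3.08]. Speed limits (rad/s): [1.89, 1.89, 2.57, 3.01, 3.01, 3.01].

INTERFACE

Orientations are given as a 3x3 rotation matrix whose columns are the frame's x, y, z axes.
In Python, from plant import telemetry, vision, r, nets gives the robot as it stands.
- The arm moves only by the tool jog_arm, never from a script. Its argument "plan" is text: rows parted by semicolons, each of 5 numbers parted by spaces: the finger opening in mm, from 0 to 91.2, then the shift along the tool's x, y, z in mm, then the turn about the tool's z in rad. A call has 1 to 5 rows; each row shifts and turns the commanded pose from where the row before left it, along the tool's axes as they then stand; what a row does not reach is not made up. A row lasts 1/10 s, in which the tool goes at most 50 mm and 8.59 degrees, less where a joint would pass 70% of its speed; a pose out of reach is approached as far as the arm can. A call is refused whole if a number of a shift passes 50 or a number of a turn 0.15, either way. A call with a gripper value outside its range is refused whole. The fingers move at their own pace and stop on an object; "force" is the grip in N (left out, the last holds). Time passes only in rows, so rows that do not move let the fingers close. It gives the time, the measured TCP pose, the force, the opening and the grip force at its end, in the units of the state.
- telemetry.read_state(): the state, without advancing time (a new reading comes with each control period).
- vision.snapshot(name): name is "side" or "top"; returns the picture (480x640x3 uint8, blue, green, red); there is no depth.
- vision.camera_model(name): a dict with "intrinsics" (3x3 intrinsics, pixels), "cam_to_world" (4x4, takes a point from camera to world coordinates). Camera axes: x right, y down, z forward; pixel columns grow to the right and rows downward; lengths in mm; the calibration is good to about 2 mm. A picture is of the moment at which its call begins. camera_model takes no time and is no camera call.
- r.hand_in(): hands the job in; it is judged then, once.
Trained networks look in the newest picture that a camera, given by its name, has taken for a name from the list of things; names that differ only in an ending like _2 or _b are one class to them, and where a whole thing is asked for, a point or a joint stands for the part that bears it (a point fixed in the world has none). Each returns a list of dicts, best first, with "p" (0 to 1); they miss things now and then, are a little off and sometimes report something else, mostly with a low value. They report only what shows in the picture. A call takes as long as a camera call.
- nets.spot_in(camera, target): "box" ([left, top, right, bottom] in pixels, round what is visible of it).
- nets.regions_of(camera, target): "region" (480x640 bool, what is visible of it) and "box" ([left, top, right, bottom] in pixels, round what is visible of it).
- nets.spot_point(camera, target): "xy" ([column, row] in pixels: a listed point, or the origin of a listed thing).
The state is a dict: "clock": time; "joints": joint angles; "qd": joint speeds; "tau": joint torques, N m; "position": TCP position; "ee_rot": TCP orientation; "force": force on the tool from outside, world axes, zero at the start; "moment": the same for the moment, N m; "grip_width": opening from 0.0 (shut) to 1.0 (fully open); "grasp_force": force on a finger pad.
Only numpy, scipy, OpenCV 4.12 (cv2) and the standard library are available. Lean on these libraries where they do the work, as an engineer would, in place of code of your own. Each camera call takes 0.05 s, during which the arm holds its last target. There are 200 camera calls.

## Working session

There is one attempt and no reset: what is moved stays moved. The work goes in short steps, Python scripts to look and compute and a tool call to move; the robot and the scene stay as the last step left them, time stands still between calls to the robot, and variables do not carry over. Pictures are saved under pics/ and viewed, at most 10 in all, crops included, and the job is handed in when it is done.

Besides the shell and the picture viewer there is one more tool, called as a command line: name --argument value ..., lists and objects as JSON in quotes. jog_arm: Moves the arm, as the interface text tells. Its arguments: {"type":"object","properties":{"plan":{"type":"string"},"force":{"type":"number"}},"required":["plan"]}

```bash
mkdir -p pics; ls; cat > h.py <<'E'
import numpy as np, cv2
from plant import telemetry, vision, r, nets
def ray(cam,uv,z):
    m=vision.camera_model(cam);K=np.array(m["intrinsics"]);T=np.array(m["cam_to_world"])
    d=T[:3,:3]@np.linalg.solve(K,[uv[0],uv[1],1.]);o=T[:3,3]
    return o+d*(z-o[2])/d[2]
def proj(cam,p):
    m=vision.camera_model(cam);K=np.array(m["intrinsics"]);T=np.linalg.inv(np.array(m["cam_to_world"]))
    q=K@(T[:3,:3]@np.array(p)+T[:3,3]);return q[:2]/q[2]
def st():
    s=telemetry.read_state();print(s["clock"],np.round(s["position"],1),np.round(s["ee_rot"],3).tolist(),np.round(s["force"],1),s["grip_width"],s["grasp_force"],np.round(s["joints"],3))
E
python3 - <<'E'
from h import *
st()
a=vision.snapshot("top");b=vision.snapshot("side")
cv2.imwrite("pics/a.png",a);cv2.imwrite("pics/b.png",b)
np.set_printoptions(suppress=True,precision=1)
for c in("top","side"):
    print(c,vision.camera_model(c)["cam_to_world"])
Z=dict(head_tip=66,rest_head=65.6,rest_tail=65.6,tail_post=104,tail_tip=66,bottle=16,long_tube=29,short_tube=29,fixture=0,rack=0)
for n,z in Z.items():
    for c in("top","side"):
        o=nets.spot_point(c,n)[:1]
        for q in o: print(n,c,round(q["p"],2),np.round(q["xy"],1),ray(c,q["xy"],z))
E
```

```text
pics
0.0 [164.  602.7 213.4] [[-0.965, 0.263, -0.0], [0.263, 0.965, -0.001], [0.0, -0.001, -1.0]] [-0.5 -0.4  0.4] 0.9974130288301691 0.0 [ 1.209  0.494  1.346 -0.     1.303 -0.095]
top [[  -0.    -1.     0.2  460.3]
 [  -1.     0.    -0.    55. ]
 [   0.    -0.2   -1.  1119. ]
 [   0.     0.     0.     1. ]]
side [[   1.    -0.     0.1  562.7]
 [  -0.1   -0.4    0.9 -715.2]
 [  -0.    -0.9   -0.4  467. ]
 [   0.     0.     0.     1. ]]
head_tip top 0.96 [338.3 339. ] [467.3  -5.7  66. ]
head_tip side 0.55 [229.3 283. ] [468.8 -19.8  66. ]
rest_head top 0.92 [321.9 340.2] [465.5  23.3  65.6]
rest_head side 0.86 [231.8 268.7] [469.   32.3  65.6]
rest_tail top 0.67 [275.3 337.5] [471.  105.4  65.6]
rest_tail side 0.84 [240.2 255.1] [480.9  85.9  65.6]
tail_post top 0.87 [213.8 329.1] [485.8 207.8 104. ]
tail_post side 0.83 [248.7 217.4] [495.6 182.8 104. ]
tail_tip side 0.78 [243.3 238.2] [482.6 162.8  66. ]
bottle top 0.51 [306.8 337.2] [471.5  49.7  16. ]
bottle side 0.67 [236.9 287.2] [472.9  49.4  16. ]
long_tube top 0.64 [281.7 244.6] [643.1  95.5  29. ]
long_tube side 0.75 [326.7 264.7] [649.9  96.8  29. ]
short_tube top 0.9 [322.8 239.9] [651.6  18.4  29. ]
short_tube side 0.74 [335.8 284.2] [658.5  18.7  29. ]
fixture top 0.94 [285.8 336.3] [473.7  88.9   0. ]
fixture side 0.62 [238.1 283.1] [471.   92.4   0. ]
rack top 0.6 [280.7 242.9] [651.3  98.5   0. ]
rack side 0.71 [329.9 288.2] [651.4  53.4   0. ]
```

View pics/a.png

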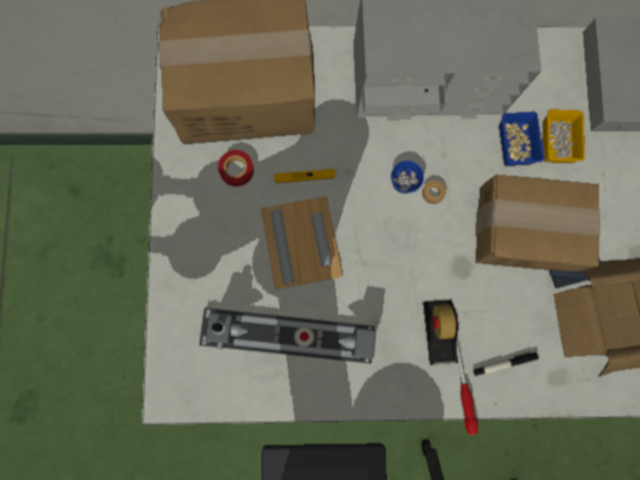

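View pics/b.png

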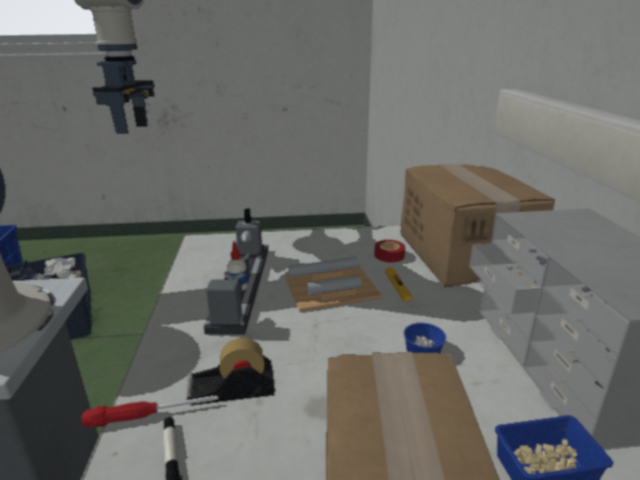

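The top view shows the fixture bed along world y: tailstock post at about (217,327), bottle cap at (304,337) and headstock at (360,343). The long tube runs (275,210)–(289,282) on the rack, with the short tube to its right at (321,238). Next I'll fit the poses to the masks.

```bash
cat > fit.py <<'E'
from h import *
from scipy.optimize import minimize
S=8
def box(x0,x1,y0,y1,z0,z1): return np.array([[x,y,z] for x in(x0,x1) for y in(y0,y1) for z in(z0,z1)],float)
def cyl(r,z0,z1): return np.array([[r*np.cos(t),r*np.sin(t),z] for t in np.linspace(0,6.28,24) for z in(z0,z1)])
def tube(L): return np.array([[11*np.cos(t),y,29+11*np.sin(t)] for t in np.linspace(0,6.28,24) for y in(-L/2,L/2)])
FIX=[box(-35,35,-160,160,0,16),box(-25,25,-155,-120,0,86)]
def sil(cam,parts,p):
    c,s=np.cos(p[2]),np.sin(p[2]);R=np.array([[c,-s,0],[s,c,0],[0,0,1]]);im=np.zeros((480,640),np.uint8)
    for P in parts:
        uv=np.array([proj(cam,R@q+[p[0],p[1],0]) for q in P])
        cv2.fillConvexPoly(im,np.round(cv2.convexHull(uv.astype(np.float32))*256).astype(np.int32),255,cv2.LINE_AA,8)
    return im/255.
def fit(obs,parts,p0):
    def f(p): return sum(np.abs(sil(c,parts,p)-m)[w].sum() for c,m,w in obs)
    r_=minimize(f,p0,method="Nelder-Mead",options=dict(initial_simplex=np.array(p0)+np.array([[0,0,0],[6,0,0],[0,6,0],[0,0,.05]]),xatol=.02,fatol=.2))
    return r_.x,r_.fun
E
python3 - <<'E'
from fit import *
np.set_printoptions(suppress=True,precision=3)
a=vision.snapshot("top");b=vision.snapshot("side")
cv2.imwrite("pics/c.png",cv2.resize(a[190:370,190:390],None,fx=3.3,fy=3.3,interpolation=cv2.INTER_CUBIC))
M={}
for n in("fixture","long_tube","short_tube","bottle"):
    for c in("top","side"):
        q=nets.regions_of(c,n)[:1]
        if q: M[n,c]=np.array(q[0]["region"]); print(n,c,q[0]["p"],q[0]["box"])
np.savez("m.npz",**{"%s-%s"%k:v for k,v in M.items()})
full=np.ones((480,640),bool)
for n,parts,p0 in(("long_tube",[tube(140)],[645,96,-.15]),("short_tube",[tube(100)],[655,18,-.15])):
    for cs in(["top"],["side"],["top","side"]):
        o=[(c,M[n,c].astype(float),full) for c in cs if (n,c) in M]
        if o: print(n,cs,*fit(o,parts,p0))
parts=FIX+[box(-25,25,100,140,16,86),cyl(8,86,118)+[0,120,0]]
for cs in(["top"],["side"],["top","side"]):
    o=[]
    for c in cs:
        w=full.copy()
        if ("bottle",c) in M: w&=~M["bottle",c]
        o.append((c,M["fixture",c].astype(float),w))
    print("fixture",cs,*fit(o,parts,[473,75,-.086]))
E
```

```text
fixture top 0.75 [197.7, 309.5, 373.6, 365.7]
fixture side 0.8 [202.3, 203.4, 270.5, 334.8]
long_tube side 0.95 [288.7, 255.2, 357.7, 278.5]
short_tube top 0.63 [310.7, 210.5, 330.9, 267.9]
short_tube side 0.58 [307.2, 274.9, 363.2, 294.2]
bottle top 0.53 [294.9, 328.6, 315.8, 345.1]
bottle side 0.9 [228.8, 239.3, 249.0, 289.5]Traceback (most recent call last):
  File "<stdin>", line 15, in <module>
  File "fit.py", line 16, in fit
    r_=minimize(f,p0,method="Nelder-Mead",options=dict(initial_simplex=np.array(p0)+np.array([[0,0,0],[6,0,0],[0,6,0],[0,0,.05]]),xatol=.02,fatol=.2))
    res = _minimize_neldermead(fun, x0, args, callback, bounds=bounds,
                               **options)
    fxr = func(xr)
    fx = function(np.copy(x), *(wrapper_args + args))
  File "fit.py", line 15, in f
    def f(p): return sum(np.abs(sil(c,parts,p)-m)[w].sum() for c,m,w in obs)
                     ~~~^^^^^^^^^^^^^^^^^^^^^^^^^^^^^^^^^^^^^^^^^^^^^^^^^^^^
  File "fit.py", line 15, in <genexpr>
    def f(p): return sum(np.abs(sil(c,parts,p)-m)[w].sum() for c,m,w in obs)
                                ~~~^^^^^^^^^^^
  File "fit.py", line 11, in sil
    uv=np.array([proj(cam,R@q+[p[0],p[1],0]) for q in P])
                 ~~~~^^^^^^^^^^^^^^^^^^^^^^^
  File "h.py", line 8, in proj
    m=vision.camera_model(cam);K=np.array(m["intrinsics"]);T=np.linalg.inv(np.array(m["cam_to_world"]))
ValueError: time passes only in moves, steps and waits
```

View pics/c.png

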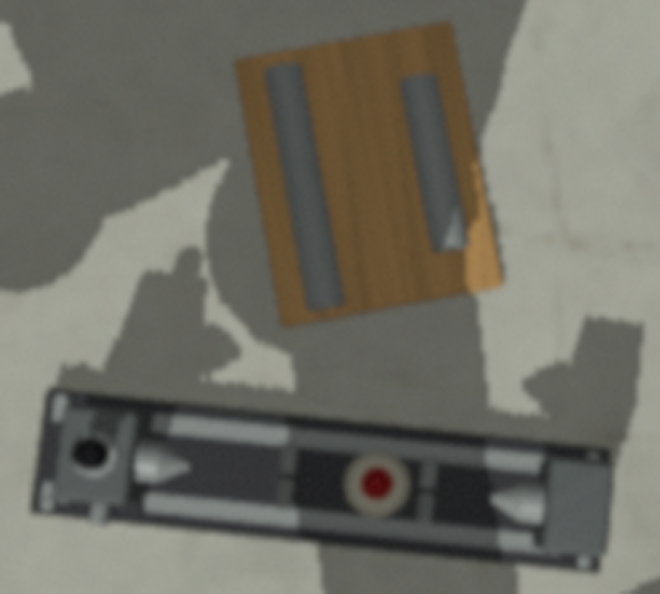

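```bash
cat > h.py <<'E'
import numpy as np, cv2, os, pickle
from plant import telemetry, vision, r, nets
if not os.path.exists("cam.pkl"):
    pickle.dump({c:{k:np.array(v) for k,v in vision.camera_model(c).items() if k in("intrinsics","cam_to_world")} for c in("top","side")},open("cam.pkl","wb"))
CM=pickle.load(open("cam.pkl","rb"))
def ray(cam,uv,z):
    K,T=CM[cam]["intrinsics"],CM[cam]["cam_to_world"]
    d=T[:3,:3]@np.linalg.solve(K,[uv[0],uv[1],1.]);o=T[:3,3]
    return o+d*(z-o[2])/d[2]
def proj(cam,p):
    K,T=CM[cam]["intrinsics"],np.linalg.inv(CM[cam]["cam_to_world"])
    q=K@(T[:3,:3]@np.array(p)+T[:3,3]);return q[:2]/q[2]
def st():
    s=telemetry.read_state();print(s["clock"],np.round(s["position"],1),np.round(s["ee_rot"],3).tolist(),np.round(s["force"],1),s["grip_width"],s["grasp_force"],np.round(s["joints"],3))
E
python3 - <<'E'
from fit import *
np.set_printoptions(suppress=True,precision=3)
D=np.load("m.npz");M={tuple(k.split("-")):D[k] for k in D}
full=np.ones((480,640),bool)
up=lambda u,v:((u+.5)/3.3-.5+190,(v+.5)/3.3-.5+190)
print("tube ends",[ray("top",up(*p),29) for p in((285,64),(325,309),(419,76),(452,250))])
print("bed corners",[ray("top",up(*p),16) for p in((50,388),(32,514),(598,571),(610,447))])
print("cap",ray("top",up(376,484),112),"body",ray("top",up(376,484),70))
print("tips",ray("top",up(190,467),66),ray("top",up(490,502),66),"post",ray("top",up(90,453),118), "rests",ray("top",up(427,490),60),ray("top",up(286,475),60))
for n,parts,p0 in(("long_tube",[tube(140)],[645,96,-.15]),("short_tube",[tube(100)],[655,18,-.15])):
    for cs in(["top"],["side"],["top","side"]):
        o=[(c,M[n,c].astype(float),full) for c in cs if (n,c) in M]
        if o: print(n,cs,*fit(o,parts,p0))
parts=FIX+[box(-25,25,100,140,16,86),cyl(8,86,118)+[0,120,0]]
for cs in(["top"],["side"],["top","side"]):
    o=[]
    for c in cs:
        w=full.copy()
        if ("bottle",c) in M: w&=~M["bottle",c]
        o.append((c,M["fixture",c].astype(float),w))
    print("fixture",cs,*fit(o,parts,[473,75,-.086]))
E
```

```text
tube ends [array([711.354, 106.211,  29.   ]), array([570.369,  83.578,  29.   ]), array([703.944,  29.476,  29.   ]), array([603.229,  11.816,  29.   ])]
bed corners [array([528.397, 238.424,  16.   ]), array([458.678, 246.887,  16.   ]), array([423.935, -67.87 ,  16.   ]), array([492.385, -76.378,  16.   ])]
cap [472.043  55.52  112.   ] body [472.532  55.543  70.   ]
tips [482.588 154.79   66.   ] [462.433  -5.322  66.   ] post [489.039 200.545 118.   ] rests [469.173  28.151  60.   ] [477.933 103.87   60.   ]
long_tube ['side'] [642.306  90.156  -1.375] 142.65490196078431
long_tube ['top', 'side'] [642.306  90.156  -1.375] 142.65490196078431
short_tube ['top'] [651.958  21.923  -1.387] 88.52549019607842
short_tube ['side'] [655.931  18.89   -1.367] 109.25882352941176
short_tube ['top', 'side'] [653.833  21.154  -1.394] 235.47843137254904
fixture ['top'] [474.476  86.459  -0.112] 369.54509803921565
fixture ['side'] [477.663  85.241  -0.105] 310.8078431372549
fixture ['top', 'side'] [476.264  86.838  -0.11 ] 832.1960784313726
```

jog_arm --plan "70 -32 -32 0 0; 70 -32 -32 0 0; 70 -32 -32 0 0; 70 -32 -32 0 0; 70 -32 -32 0 0" --force 10

```text
clock: 2.1
position: [277.1, 405.1, 214.1]
ee_rot: [[-0.965, 0.262, 0.0], [0.262, 0.965, 0.0], [-0.0, 0.0, -1.0]]
force: [1.5, -0.1, 0.2]
grip_width: 0.767
grasp_force: 0.0
```

jog_arm --plan "70 -32 -32 0 0; 70 -32 -32 0 0; 70 -32 -32 0 0; 70 -32 -32 0 0; 70 -32 -32 0 0"

```text
clock: 2.6
position: [389.6, 208.6, 214.2]
ee_rot: [[-0.965, 0.263, 0.001], [0.263, 0.965, 0.0], [-0.001, 0.0, -1.0]]
force: [0.4, 1.6, 0.0]
grip_width: 0.769
grasp_force: 0.0
```

jog_arm --plan "70 -32 -32 0 0; 70 -32 -32 0 0; 70 -32 -32 0 0; 70 -25 -31 0 0; 70 0 0 0 0.15"

```text
clock: 3.1
position: [474.4, 52.1, 214.0]
ee_rot: [[-0.915, 0.404, 0.001], [0.404, 0.915, -0.001], [-0.002, -0.0, -1.0]]
force: [0.2, -0.4, -0.0]
grip_width: 0.769
grasp_force: 0.0
```

jog_arm --plan "70 0 0 8 0.15; 70 0 0 8 0.15; 70 0 0 8 0.15; 70 0 0 8 0.15; 70 0 0 8 0.15"

```text
clock: 3.6
position: [472.4, 55.9, 173.7]
ee_rot: [[-0.388, 0.922, 0.0], [0.922, 0.388, -0.0], [-0.0, 0.0, -1.0]]
force: [0.5, -0.0, -0.4]
grip_width: 0.768
grasp_force: 0.0
```

jog_arm --plan "70 0 0 8 0.15; 70 0 0 8 0.15; 70 0 0 8 0.15; 70 0 0 8 0.066; 70 0 0 0 0"

```text
clock: 4.1
position: [471.8, 55.9, 141.3]
ee_rot: [[0.112, 0.994, -0.001], [0.994, -0.112, 0.0], [-0.0, -0.001, -1.0]]
force: [-0.6, -0.7, 0.8]
grip_width: 0.766
grasp_force: 0.0
```

jog_arm --plan "70 0 0 25 0; 70 0 0 25 0; 70 0 0 25 0; 70 0 0 25 0; 70 0 0 0 0"

```text
clock: 4.6
position: [471.0, 55.9, 40.2]
ee_rot: [[0.109, 0.994, -0.004], [0.994, -0.109, 0.0], [-0.0, -0.004, -1.0]]
force: [-0.6, -0.2, 0.2]
grip_width: 0.765
grasp_force: 0.0
```

jog_arm --plan "25 0 0 0 0; 25 0 0 0 0; 25 0 0 0 0; 25 0 0 0 0; 25 0 0 0 0" --force 10

```text
clock: 5.1
position: [472.7, 55.9, 42.5]
ee_rot: [[0.111, 0.994, 0.001], [0.994, -0.111, -0.0], [0.0, 0.001, -1.0]]
force: [-0.6, -0.5, 3.4]
grip_width: 0.377
grasp_force: 10.0
```

jog_arm --plan "25 0 0 0 0; 25 0 0 -5 0; 25 0 0 -5 0; 25 0 0 -10 0; 25 0 0 0 0"

```text
clock: 5.6
position: [472.9, 55.9, 63.2]
ee_rot: [[0.111, 0.994, 0.002], [0.994, -0.111, -0.0], [0.0, 0.002, -1.0]]
force: [0.6, -0.0, -0.5]
grip_width: 0.38
grasp_force: 10.0
```

jog_arm --plan "25 0 0 -15 0; 25 0 0 -20 0; 25 0 0 -20 0; 25 0 0 -15 0; 25 -10 10 0 0"

```text
clock: 6.1
position: [481.4, 45.3, 133.6]
ee_rot: [[0.11, 0.994, 0.002], [0.994, -0.11, 0.0], [0.0, 0.002, -1.0]]
force: [0.2, -0.0, -1.0]
grip_width: 0.378
grasp_force: 10.0
```

jog_arm --plan "25 -20 20 0 0; 25 -25 25 0 0; 25 -25 25 0 0; 25 -25 26 0 0; 25 -20 24 0 0"

```text
clock: 6.6
position: [588.6, -85.1, 131.0]
ee_rot: [[0.111, 0.994, -0.0], [0.994, -0.111, -0.0], [-0.0, -0.0, -1.0]]
force: [0.7, 0.9, -0.7]
grip_width: 0.38
grasp_force: 10.0
```

jog_arm --plan "25 -13 14 0 0; 25 0 0 10 0; 25 0 0 25 0; 25 0 0 30 0; 25 0 0 25 0"

```text
clock: 7.1
position: [599.0, -97.2, 39.6]
ee_rot: [[0.111, 0.994, -0.002], [0.994, -0.111, 0.0], [0.0, -0.002, -1.0]]
force: [0.6, 0.6, -0.6]
grip_width: 0.38
grasp_force: 10.0
```

jog_arm --plan "25 0 0 9 0; 25 0 0 3 0; 25 0 0 1 0; 25 0 0 1 0; 25 0 0 0 0"

```text
clock: 7.6
position: [600.6, -97.3, 28.8]
ee_rot: [[0.111, 0.994, 0.001], [0.994, -0.111, -0.0], [-0.0, 0.001, -1.0]]
force: [-0.2, -0.5, -1.0]
grip_width: 0.38
grasp_force: 10.0
```

jog_arm --plan "25 0 0 1 0; 25 0 0 1 0; 25 0 0 0 0"

```text
clock: 7.9
position: [600.5, -97.3, 26.3]
ee_rot: [[0.111, 0.994, 0.001], [0.994, -0.111, -0.0], [-0.0, 0.001, -1.0]]
force: [0.7, -0.6, 4.1]
grip_width: 0.379
grasp_force: 10.0
```

jog_arm --plan "70 0 0 0 0; 70 0 0 0 0; 70 0 0 0 0; 70 0 0 0 0; 70 0 0 -10 0"

```text
clock: 8.4
position: [599.3, -97.0, 35.2]
ee_rot: [[0.111, 0.994, -0.002], [0.994, -0.111, 0.001], [0.0, -0.002, -1.0]]
force: [-0.7, 0.1, -0.4]
grip_width: 0.76
grasp_force: 0.0
```

jog_arm --plan "70 0 0 -25 0; 70 0 0 -25 0; 70 0 0 -25 0; 70 0 0 -25 0; 70 0 0 0 0"

```text
clock: 8.9
position: [601.9, -97.6, 139.9]
ee_rot: [[0.111, 0.994, 0.005], [0.994, -0.111, -0.001], [-0.001, 0.006, -1.0]]
force: [0.2, 0.0, -0.4]
grip_width: 0.769
grasp_force: 0.0
```

jog_arm --plan "50 39 4 0 0; 50 39 4 0 0; 50 39 4 0 0; 50 39 4 0 0; 50 39 3 0 0"

```text
clock: 9.4
position: [640.6, 96.1, 135.9]
ee_rot: [[0.111, 0.994, -0.0], [0.994, -0.111, -0.0], [-0.0, -0.0, -1.0]]
force: [0.4, -0.4, 0.1]
grip_width: 0.552
grasp_force: 0.0
```

jog_arm --plan "50 0 0 0 0.15; 50 0 0 5 0.15; 50 0 0 5 0.15; 50 0 0 5 0.15; 50 0 0 5 0.15"

```text
clock: 9.9
position: [640.3, 94.5, 115.6]
ee_rot: [[0.762, 0.647, -0.001], [0.647, -0.762, -0.0], [-0.0, -0.0, -1.0]]
force: [1.4, -1.2, 0.4]
grip_width: 0.548
grasp_force: 0.0
```

jog_arm --plan "50 0 0 5 0.15; 50 0 0 5 0.15; 50 0 0 5 0.15; 50 0 0 5 0.1; 50 0 0 0 0"

```text
clock: 10.4
position: [639.9, 94.5, 95.2]
ee_rot: [[0.988, 0.157, -0.001], [0.157, -0.988, -0.0], [-0.001, -0.0, -1.0]]
force: [-0.2, 1.0, 0.0]
grip_width: 0.551
grasp_force: 0.0
```

```bash
python3 - <<'E'
from h import *
a=vision.snapshot("top");b=vision.snapshot("side");st()
c1=cv2.resize(a[190:370,240:420],None,fx=2.2,fy=2.2,interpolation=cv2.INTER_CUBIC);c2=cv2.resize(b[180:360,200:380],None,fx=2.2,fy=2.2,interpolation=cv2.INTER_CUBIC)
cv2.imwrite("pics/d.png",np.hstack([c1,c2]))
E
```

```text
10.5 [640.4  94.5  96. ] [[0.987, 0.162, -0.0], [0.162, -0.987, -0.0], [-0.0, -0.0, -1.0]] [ 0.1 -0.6  0.1] 0.548809541625954 0.0 [ 0.054  0.648  1.41  -0.     1.085  1.462]
```

View pics/d.png

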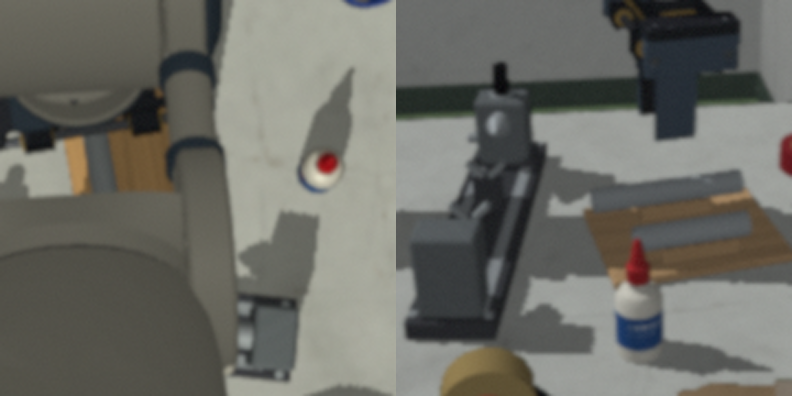

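The bottle stands upright at crop (638,310) in the side view, the bed is empty, and the gripper is over the long tube at crop (670,190). Next I grip the tube.

jog_arm --plan "50 0 0 20 0; 50 0 0 25 0; 50 0 0 20 0; 50 0 0 10 0; 50 0 0 6 0"

```text
clock: 11.0
position: [640.5, 94.5, 14.5]
ee_rot: [[0.987, 0.161, -0.001], [0.161, -0.987, -0.0], [-0.001, -0.0, -1.0]]
force: [0.4, 0.1, 0.2]
grip_width: 0.548
grasp_force: 0.0
```

jog_arm --plan "50 0 0 0 0; 15 0 0 0 0; 15 0 0 0 0; 15 0 0 0 0; 15 0 0 0 0" --force 30

```text
clock: 11.5
position: [640.8, 94.6, 15.4]
ee_rot: [[0.987, 0.159, 0.001], [0.159, -0.987, 0.0], [0.001, -0.0, -1.0]]
force: [-1.6, 1.8, 5.3]
grip_width: 0.235
grasp_force: 30.0
```

jog_arm --plan "15 0 0 0 0; 15 0 0 0 0; 15 0 0 -5 0; 15 0 0 -5 0; 15 0 0 0 0"

```text
clock: 12.0
position: [641.0, 94.5, 25.7]
ee_rot: [[0.987, 0.159, 0.001], [0.159, -0.987, 0.0], [0.001, 0.0, -1.0]]
force: [-0.3, 0.2, -1.6]
grip_width: 0.239
grasp_force: 29.9
```

jog_arm --plan "15 0 0 -15 0; 15 0 0 -30 0; 15 0 0 -30 0; 15 0 0 -25 0; 15 0 0 -14 0"

```text
clock: 12.5
position: [641.4, 94.5, 142.0]
ee_rot: [[0.987, 0.159, 0.003], [0.159, -0.987, 0.0], [0.003, 0.0, -1.0]]
force: [0.7, 0.3, -1.3]
grip_width: 0.232
grasp_force: 29.9
```

jog_arm --plan "15 -20 -1 0 0; 15 -35 -1 0 0; 15 -40 -1 0 0; 15 -40 -1 0 0; 15 -32 -1 0 0"

```text
clock: 13.0
position: [472.2, 72.6, 138.9]
ee_rot: [[0.987, 0.159, -0.001], [0.159, -0.987, -0.0], [-0.001, -0.0, -1.0]]
force: [0.5, 0.3, -1.4]
grip_width: 0.234
grasp_force: 29.9
```

jog_arm --plan "15 0 0 0 -0.1; 15 0 0 0 -0.15; 15 0 0 0 -0.15; 15 0 0 0 -0.15; 15 0 0 0 -0.15"

```text
clock: 13.5
position: [474.7, 72.8, 139.0]
ee_rot: [[0.648, 0.762, -0.0], [0.762, -0.648, -0.0], [-0.0, -0.0, -1.0]]
force: [-0.3, -0.3, -2.1]
grip_width: 0.236
grasp_force: 29.9
```

jog_arm --plan "15 0 0 0 -0.15; 15 0 0 0 -0.15; 15 0 0 0 -0.15; 15 0 0 0 -0.15; 15 0 0 0 0"

```text
clock: 14.0
position: [474.7, 72.9, 139.0]
ee_rot: [[0.108, 0.994, -0.0], [0.994, -0.108, -0.0], [-0.0, -0.0, -1.0]]
force: [0.4, 0.1, -2.3]
grip_width: 0.235
grasp_force: 29.9
```

```bash
python3 - <<'E'
from h import *
b=vision.snapshot("side");a=vision.snapshot("top");st()
c1=cv2.resize(a[260:390,190:390],None,fx=2,fy=2,interpolation=cv2.INTER_CUBIC);c2=cv2.resize(b[160:350,190:290],None,fx=3.1,fy=3.1,interpolation=cv2.INTER_CUBIC)
c1=cv2.copyMakeBorder(c1,0,c2.shape[0]-c1.shape[0],0,0,cv2.BORDER_CONSTANT)
cv2.imwrite("pics/e.png",np.hstack([c1,c2]))
E
```

```text
14.1 [474.8  72.9 139. ] [[0.116, 0.993, -0.0], [0.993, -0.116, -0.0], [-0.0, -0.0, -1.0]] [ 0.6  0.  -1.4] 0.23395456946095589 29.925844073295593 [ 0.028  0.393  1.786 -0.     0.963  0.144]
```

View pics/e.png

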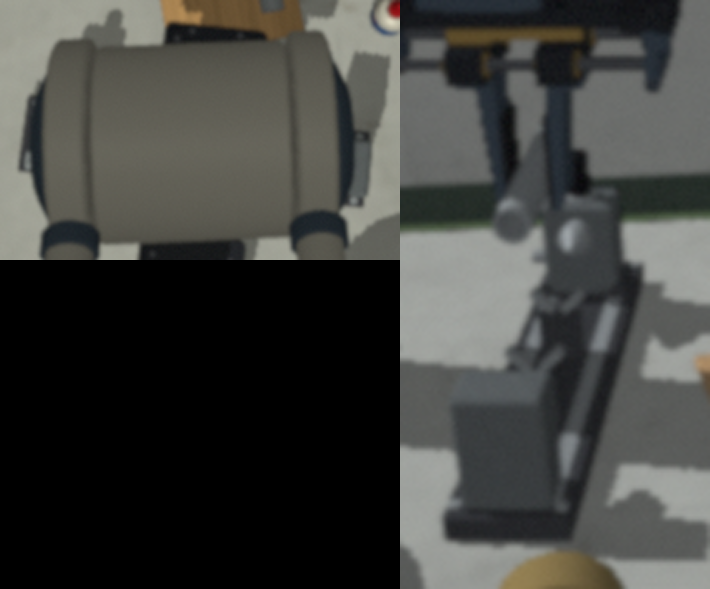

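The top view is blocked by the arm. In the side view the tube's near end is at crop (513,222), and the V notches are near (537,355) and (560,302). I'll check these against projections.

```bash
python3 - <<'E'
from h import *
np.set_printoptions(suppress=True,precision=1)
cr=lambda u,v:np.array(((u-400+.5)/3.1-.5+190,(v+.5)/3.1-.5+160))
e=np.array([474.8,72.9,153.])-70*np.array([.111,.994,0])
print("end",proj("side",e),cr(513,222))
R=lambda y,x=0,z=0:np.array([476+.1108*y+.9938*x,86+.9938*y-.1108*x,z])
for n,p in(("postTop",R(115,0,118)),("headtopcorner NE",R(-155,25,86)),("NW",R(-155,-25,86)),("tail tip",R(69,0,66)),("bedcorner E",R(-160,35,16)),("bedcorner W",R(-160,-35,16))): q=proj("side",p);print(n,q,(q-[190,160]+.5)*3.1+[400,0])
for n in("rest_head","rest_tail","tail_post","tail_tip"):
    for q in nets.spot_point("side",n)[:1]: print(n,q["p"],np.array(q["xy"]))
print(proj("side",R(-58,0,65.6)),proj("side",R(18,0,65.6)))
E
```

```text
end [224.6 231.4] [226.1 231.3]
postTop [245.3 208.3] [573.  151.2]
headtopcorner NE [234.8 287.8] [540.6 397.8]
NW [203.9 287.7] [444.7 397.5]
tail tip [243.6 239.9] [567.7 249.1]
bedcorner E [243.9 325.7] [568.8 515.3]
bedcorner W [202.  325.5] [438.9 514.7]
rest_head 0.81 [231.6 268.3]
rest_tail 0.45 [233.  216.4]
tail_post 0.67 [251.4 214.4]
tail_tip 0.96 [247.1 239.8]
[232.  269.7] [239.3 251. ]
```

jog_arm --plan "15 0 0 20 0; 15 0 0 25 0; 15 0 0 20 0; 15 0 0 12 0; 15 0 0 4 0"

```text
clock: 14.8
position: [474.3, 72.8, 56.8]
ee_rot: [[0.112, 0.994, -0.002], [0.994, -0.112, -0.0], [-0.0, -0.002, -1.0]]
force: [0.1, 0.7, -2.1]
grip_width: 0.238
grasp_force: 29.9
```

jog_arm --plan "15 0 0 2 0; 15 0 0 1 0; 15 0 0 1 0; 15 0 0 1 0; 15 0 0 0 0"

```text
clock: 15.3
position: [475.0, 72.9, 53.1]
ee_rot: [[0.111, 0.994, 0.0], [0.994, -0.111, 0.0], [0.0, 0.0, -1.0]]
force: [0.4, 0.5, -1.9]
grip_width: 0.234
grasp_force: 29.9
```

jog_arm --plan "15 0 0 0.7 0; 15 0 0 0.7 0; 15 0 0 0 0"

```text
clock: 15.6
position: [475.4, 72.9, 51.9]
ee_rot: [[0.111, 0.994, 0.001], [0.994, -0.111, 0.0], [0.0, 0.001, -1.0]]
force: [-0.5, -0.4, 8.1]
grip_width: 0.234
grasp_force: 30.0
```

jog_arm --plan "30 0 0 0 0; 50 0 0 0 0; 50 0 0 0 0; 50 0 0 0 0; 50 0 0 -5 0"

```text
clock: 16.1
position: [474.5, 72.8, 56.3]
ee_rot: [[0.111, 0.994, -0.001], [0.994, -0.111, -0.0], [-0.0, -0.001, -1.0]]
force: [0.1, 0.1, 0.1]
grip_width: 0.544
grasp_force: 0.0
```

jog_arm --plan "50 0 0 -15 0; 50 0 0 -25 0; 50 0 0 -25 0; 50 0 0 -16 0; 50 0 0 0 0"

```text
clock: 16.6
position: [476.0, 72.9, 139.6]
ee_rot: [[0.111, 0.994, 0.004], [0.994, -0.111, 0.0], [0.001, 0.004, -1.0]]
force: [0.9, -0.2, -0.6]
grip_width: 0.55
grasp_force: 0.0
```

jog_arm --plan "50 15 0 0 0; 50 30 0 0 0; 50 38 0 0 0; 50 30 0 0 0; 50 15 0 0 0"

```text
clock: 17.1
position: [488.9, 202.1, 136.9]
ee_rot: [[0.109, 0.994, -0.001], [0.994, -0.109, 0.0], [0.0, -0.001, -1.0]]
force: [1.4, 0.0, -0.5]
grip_width: 0.546
grasp_force: 0.0
```

```bash
python3 - <<'E'
from h import *
b=vision.snapshot("side");a=vision.snapshot("top");st()
c1=cv2.resize(a[260:390,190:390],None,fx=2,fy=2,interpolation=cv2.INTER_CUBIC);c2=cv2.resize(b[160:350,190:290],None,fx=3.1,fy=3.1,interpolation=cv2.INTER_CUBIC)
c1=cv2.copyMakeBorder(c1,0,c2.shape[0]-c1.shape[0],0,0,cv2.BORDER_CONSTANT)
cv2.imwrite("pics/f.png",np.hstack([c1,c2]))
E
```

```text
17.2 [488.9 201.3 136.9] [[0.109, 0.994, -0.001], [0.994, -0.109, -0.0], [-0.0, -0.001, -1.0]] [-0.1 -0.4 -0.6] 0.5475961806465232 0.0 [0.278 0.454 1.674 0.    1.014 0.387]
```

View pics/f.png

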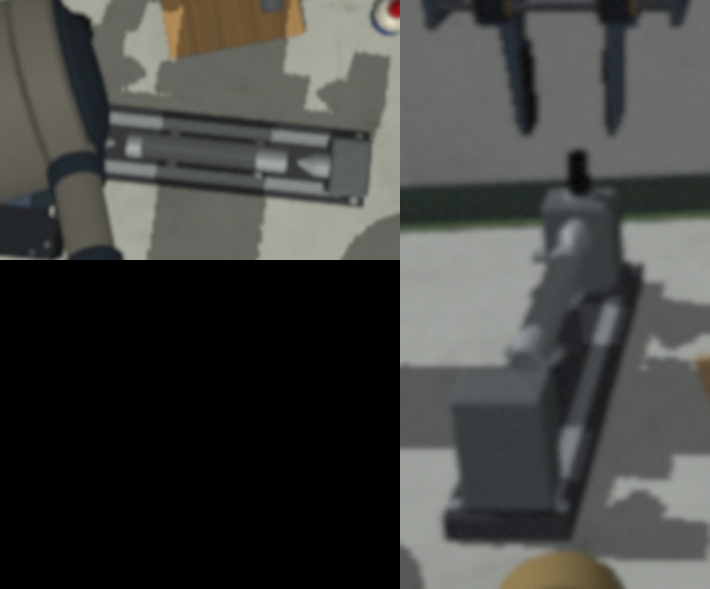

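The tube lies in both rests, from crop (127,147) to (287,160) in the top view, with the headstock tip just clear at (297,160). In the side view the post is at (577,170), between the fingers.

jog_arm --plan "50 0 0 15 0; 50 0 0 15 0; 50 0 0 10 0; 50 0 0 4 0; 50 0 0 0 0" --force 4

```text
clock: 17.7
position: [488.9, 199.5, 93.1]
ee_rot: [[0.111, 0.994, -0.001], [0.994, -0.111, -0.0], [-0.0, -0.001, -1.0]]
force: [-0.3, -0.5, -0.6]
grip_width: 0.547
grasp_force: 0.0
```

jog_arm --plan "10 0 0 0 0; 10 0 0 0 0; 10 0 0 0 0; 10 0 0 0 0; 10 0 0 0 0" --force 4

```text
clock: 18.2
position: [489.9, 200.1, 93.8]
ee_rot: [[0.111, 0.994, 0.002], [0.994, -0.111, 0.0], [0.0, 0.002, -1.0]]
force: [8.0, -3.9, -4.6]
grip_width: 0.172
grasp_force: 4.0
```

jog_arm --plan "10 0 1 0 0; 10 0 0 0 0"

```text
clock: 18.4
position: [490.0, 200.1, 93.7]
ee_rot: [[0.111, 0.994, -0.0], [0.994, -0.111, 0.0], [0.0, -0.0, -1.0]]
force: [-0.6, -0.3, 4.6]
grip_width: 0.174
grasp_force: 4.0
```

jog_arm --plan "10 0 0 0 0; 10 0 0 0 0; 10 -3 0 0 0; 10 -5 0 0 0; 10 -5 0 0 0" --force 40

```text
clock: 18.9
position: [488.6, 187.2, 93.7]
ee_rot: [[0.111, 0.994, 0.0], [0.994, -0.111, 0.001], [0.001, 0.0, -1.0]]
force: [-1.4, 3.9, 6.0]
grip_width: 0.163
grasp_force: 40.0
```

jog_arm --plan "10 -5 0 0 0; 10 -5 0 0 0; 10 -5 0 0 0; 10 -5 0 0 0; 10 0 0 0 0"

```text
clock: 19.4
position: [486.2, 166.8, 93.7]
ee_rot: [[0.111, 0.994, -0.0], [0.994, -0.111, -0.0], [-0.0, -0.0, -1.0]]
force: [-2.7, -3.7, 7.5]
grip_width: 0.165
grasp_force: 40.0
```

jog_arm --plan "10 -2 0 0 0; 10 -2 0 0 0; 10 -1 0 0 0; 10 0 0 0 0"

```text
clock: 19.8
position: [485.7, 162.3, 93.7]
ee_rot: [[0.111, 0.994, -0.0], [0.994, -0.111, 0.0], [0.0, -0.0, -1.0]]
force: [-2.2, 2.7, 6.2]
grip_width: 0.163
grasp_force: 40.0
```

jog_arm --plan "10 -1 0 0 0; 10 -1 0 0 0; 10 0 0 0 0"

```text
clock: 20.1
position: [485.4, 160.4, 93.7]
ee_rot: [[0.111, 0.994, -0.0], [0.994, -0.111, 0.0], [0.0, -0.0, -1.0]]
force: [-1.7, 3.0, 7.3]
grip_width: 0.163
grasp_force: 40.0
```

jog_arm --plan "10 -1 0 0 0; 10 -1 0 0 0; 10 0 0 0 0"

```text
clock: 20.4
position: [485.2, 158.4, 93.7]
ee_rot: [[0.111, 0.994, -0.0], [0.994, -0.111, 0.0], [0.0, -0.0, -1.0]]
force: [-2.6, 2.6, 7.4]
grip_width: 0.163
grasp_force: 40.0
```

jog_arm --plan "10 -1 0 0 0; 10 0 0 0 0"

```text
clock: 20.6
position: [485.1, 157.5, 93.7]
ee_rot: [[0.111, 0.994, -0.0], [0.994, -0.111, 0.001], [0.001, -0.0, -1.0]]
force: [-3.4, 4.1, 7.1]
grip_width: 0.164
grasp_force: 40.0
```

jog_arm --plan "10 -1 0 0 0; 10 0 0 0 0"

```text
clock: 20.8
position: [485.0, 156.5, 93.7]
ee_rot: [[0.111, 0.994, -0.0], [0.994, -0.111, 0.001], [0.001, -0.0, -1.0]]
force: [-2.9, 4.8, 6.6]
grip_width: 0.166
grasp_force: 40.0
```

jog_arm --plan "10 -1 0 0 0; 10 0 0 0 0"

```text
clock: 21.0
position: [484.9, 155.7, 93.7]
ee_rot: [[0.111, 0.994, -0.0], [0.994, -0.111, 0.001], [0.001, -0.0, -1.0]]
force: [-2.8, 6.3, 6.5]
grip_width: 0.165
grasp_force: 40.0
```

jog_arm --plan "10 -0.5 0 0 0; 10 0 0 0 0"

```text
clock: 21.2
position: [484.9, 155.4, 93.7]
ee_rot: [[0.111, 0.994, -0.0], [0.994, -0.111, 0.001], [0.001, -0.0, -1.0]]
force: [-2.3, 9.1, 6.6]
grip_width: 0.163
grasp_force: 40.0
```

jog_arm --plan "10 -0.5 0 0 0; 10 0 0 0 0"

```text
clock: 21.4
position: [484.8, 155.2, 93.7]
ee_rot: [[0.111, 0.994, 0.0], [0.994, -0.111, 0.002], [0.002, -0.0, -1.0]]
force: [-1.4, 10.9, 5.0]
grip_width: 0.166
grasp_force: 40.0
```

jog_arm --plan "10 -0.5 0 0 0; 10 0 0 0 0"

```text
clock: 21.6
position: [484.8, 154.9, 93.7]
ee_rot: [[0.111, 0.994, 0.0], [0.994, -0.111, 0.002], [0.002, -0.0, -1.0]]
force: [-3.2, 14.2, 4.5]
grip_width: 0.164
grasp_force: 40.0
```

```bash
python3 - <<'E'
from h import *
b=vision.snapshot("side");a=vision.snapshot("top");st()
c1=cv2.resize(a[290:370,240:390],None,fx=3,fy=3,interpolation=cv2.INTER_CUBIC);c2=cv2.resize(b[190:350,190:290],None,fx=3.3,fy=3.3,interpolation=cv2.INTER_CUBIC)
c1=cv2.copyMakeBorder(c1,0,c2.shape[0]-c1.shape[0],0,0,cv2.BORDER_CONSTANT)
cv2.imwrite("pics/g.png",np.hstack([c1,c2]))
E
```

```text
21.7 [484.8 154.9  93.7] [[0.111, 0.994, 0.0], [0.994, -0.111, 0.002], [0.002, -0.0, -1.0]] [-3.4 14.4  4.8] 0.16284609318112356 40.00104010105133 [0.191 0.495 1.765 0.002 0.881 0.301]
```

View pics/g.png

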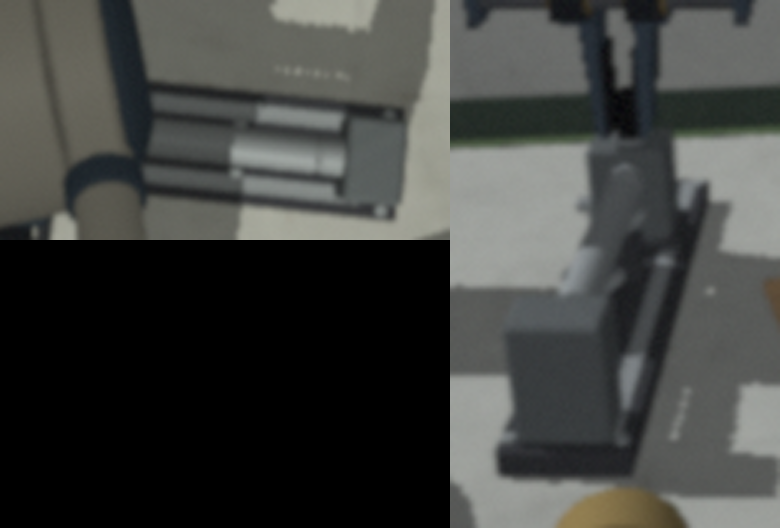

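The headstock cone is now inside the tube: the tube end is at crop (320,155), about 9 px from the headstock face. I'll press slightly more to confirm a firm stop.

jog_arm --plan "10 -0.7 0 0 0; 10 0 0 0 0; 10 0 0 0 0"

```text
clock: 22.0
position: [484.8, 154.6, 93.7]
ee_rot: [[0.111, 0.994, 0.0], [0.994, -0.111, 0.003], [0.003, 0.0, -1.0]]
force: [-2.8, 17.8, 4.7]
grip_width: 0.165
grasp_force: 40.0
```

jog_arm --plan "10 -0.7 0 0 0; 10 0 0 0 0; 10 0 0 0 0"

```text
clock: 22.3
position: [484.8, 154.4, 93.7]
ee_rot: [[0.111, 0.994, 0.0], [0.994, -0.111, 0.003], [0.003, 0.0, -1.0]]
force: [-3.2, 22.6, 2.9]
grip_width: 0.161
grasp_force: 40.0
```

```bash
python3 - <<'E'
from h import *
p=ray("top",(240+320.5/3-.5,290+155.5/3-.5),66);d=p[:2]-[476,86];print("end local y",d@[.1108,.9938]);st()
E
```

```text
end local y -106.60005485250915
22.3 [484.8 154.4  93.7] [[0.111, 0.994, 0.0], [0.994, -0.111, 0.003], [0.003, 0.0, -1.0]] [-3.2 22.6  2.9] 0.1606596156373359 40.00058948993683 [0.189 0.494 1.766 0.004 0.88  0.298]
```

jog_arm --plan "40 0 0 0 0; 50 0 0 0 0; 50 0 0 0 0; 50 0 0 0 0; 50 0 0 -10 0"

```text
clock: 22.8
position: [484.1, 152.1, 103.0]
ee_rot: [[0.111, 0.994, -0.002], [0.994, -0.111, -0.0], [-0.001, -0.002, -1.0]]
force: [-0.2, 0.6, -0.1]
grip_width: 0.541
grasp_force: 0.0
```

jog_arm --plan "50 0 0 -25 0; 50 0 0 -30 0; 50 0 0 -30 0; 50 40 0 0 0; 50 45 0 0 0"

```text
clock: 23.3
position: [495.0, 237.1, 190.6]
ee_rot: [[0.113, 0.994, 0.003], [0.994, -0.113, 0.001], [0.001, 0.003, -1.0]]
force: [0.2, 0.5, -0.3]
grip_width: 0.544
grasp_force: 0.0
```

jog_arm --plan "50 45 0 0 0; 50 45 0 0 0; 50 45 0 0 0; 50 40 0 0 0; 50 0 0 0 0"

```text
clock: 23.8
position: [513.5, 415.1, 188.9]
ee_rot: [[0.108, 0.994, 0.001], [0.994, -0.108, 0.002], [0.002, 0.001, -1.0]]
force: [-0.1, -1.1, 0.3]
grip_width: 0.546
grasp_force: 0.0
```

```bash
python3 - <<'E'
from h import *
b=vision.snapshot("side");a=vision.snapshot("top");st()
for n,z in(("tail_post",104),("tail_tip",66),("long_tube",66),("short_tube",29),("bottle",0)):
    for q in nets.spot_point("top",n)[:1]:
        p=ray("top",q["xy"],z);d=p[:2]-[476,86];print(n,q["p"],np.round(p,1),"local y",d@[.1108,.9938])
c1=cv2.resize(a[190:370,190:420],None,fx=3.3,fy=3.3,interpolation=cv2.INTER_CUBIC)
cv2.imwrite("pics/i.png",c1)
E
```

```text
23.9 [513.2 411.1 188.7] [[0.109, 0.994, -0.0], [0.994, -0.109, -0.0], [-0.0, -0.0, -1.0]] [-0.6 -0.7 -0.2] 0.543141690404569 0.0 [ 0.585  0.563  1.289 -0.     1.29   0.694]
tail_post 0.93 [480.5 158.8 104. ] local y 72.88329709072475
tail_tip 0.73 [481.7 110.5  66. ] local y 24.98365262247016
long_tube 0.73 [475.1  55.9  66. ] local y -30.051451720456125
short_tube 0.55 [652.3  19.5  29. ] local y -46.545473200796884
bottle 0.63 [596.6 -96.    0. ] local y -167.51176384966516
```

View pics/i.png

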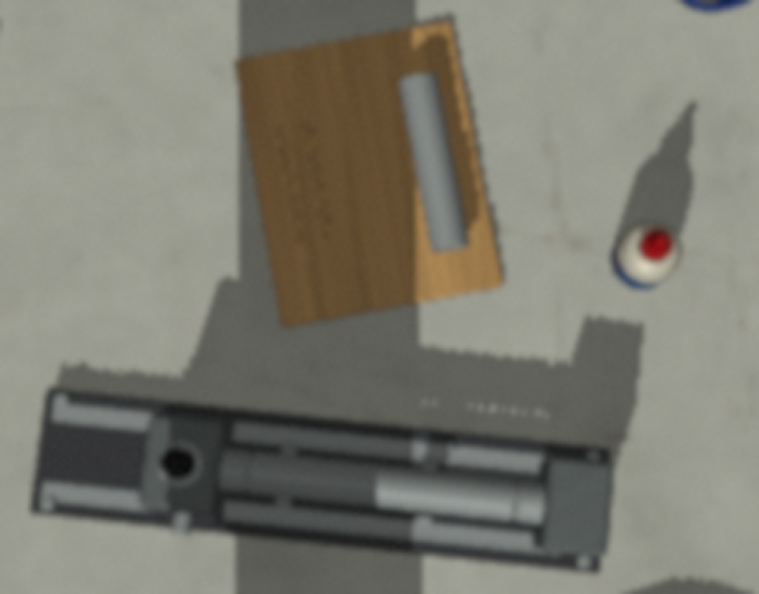

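The tube is seated between both centres: its head end is at crop (515,500), about 16 mm from the headstock face. The bottle stands at (645,255) and the short tube is in its place at (434,160). Handing in.

```bash
python3 -c "
from plant import r
print(r.hand_in())"
```

```text
the job is handed in; nothing more can be done
None
```

I stood the glue bottle upright on the bench clear of the fixture, laid the long tube in the V rests, and slid the tailstock up until it stalled firmly against the tube at about 22 N with both centres seated, then handed the job in after about 24 s (no verdict came back).

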